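# Set the guide roller of a heel-slide trainer with a gauge bar

## Task

Set the guide roller on the heel-slide trainer: slide the steel gauge bar along its channel until it stands between the roller and the upright rail, then swing the lever of the eccentric bolt clockwise until the roller just meets the bar, without pinching it and with no more than about 2 mm of play. Then, leaving the lever as set, slide the bar on through until it is right out on the other side of the roller and leave it there, standing in the channel. Keep the bar down in the channel throughout and leave everything else on the table where it is.

Things in the scene. Friction and masses are not known exactly. Their poses are not given: they have to be found in the camera images.
- trainer: Fixed oak board of the heel-slide trainer, x from -125 to +95 mm, y +-185 mm, 20 mm thick, origin on its underside (table height). The pivot of the eccentric bolt is upright at x = +11, y = 0 mm of this frame.
- rail_face (a point): Point on the flat face of the upright aluminium rail, half-way along its length (340 mm, along this frame's y), 15 mm above the board's top. x is square to the face and points into the rail, away from bar and roller; z is up; axes parallel to the board's. The rail's place across the board differs by a few mm from one trainer to the next.
- rail: The fixed aluminium channel along the board, its origin on the board's top at the foot of the rail's face, axes as rail_face. Rail 30 mm high, floor 3 mm thick, inside width 24 mm, near lip 6 mm high; a stop closes it at y = -165 mm; open at the +y end.
- roller_axis (a point): Centre of the black guide roller: radius 22 mm, 14 mm thick, underside 9 mm above the board; spins freely, its axis 10 mm off the bolt's pivot. Gap to the rail = (-x of this point in the rail_face frame) - 22 mm. It must end as the bar's 16 mm, at most 0.7 mm less or 2 mm more.
- eccentric (a joint): Turn of the eccentric bolt with its lever, rad, 0 to 2.5, growing clockwise seen from above. At 0 the roller is farthest from the rail; turning brings it nearer by 10 mm x (1 - cos angle). Starts at 0 to 0.55, gap at least 4 mm too wide. Friction (0.07 N m) keeps it where it is left. A push on the peg reaches the bar about eight times as strong.
- lever_peg (a point): Upright steel peg, 12 mm across, at the end of the bolt's flat lever, 80 mm from the pivot. Point on its axis 65 mm above the table; its top is at 87 mm. In the board's frame the lever points from the pivot at 249 degrees minus the joint angle (from +x, counter-clockwise). Lever and bolt head top out 53 mm above the table.
- gauge_mid (a point): Centre of the loose steel gauge bar: 16 mm thick (x), 100 mm long (y), 26 mm high, about 0.33 kg, standing on edge in the channel at the +y end, its nose 30 mm or more short of the bolt. It slides towards -y; it is clear of the roller when its centre is at y below -70 mm in the rail_face frame.
- gauge_post (a point): Point on the upright post on top of the gauge bar, 10 mm across, near its rear (+y) end, 35 mm from the bar's middle. The point lies 19 mm above the bar's top, 68 mm above the table; the post's top is at 83 mm.
- spare_roller: Loose black ring, 44 mm across, 14 mm thick, on the board's near -y corner: leave alone.
- bolt_jar: Small jar, 40 mm across, 45 mm high, on the board's near +y corner: leave alone.
- screwdriver: Screwdriver on the table: leave alone.
- glasses_case: Tan glasses case, 60 x 155 x 44 mm: leave alone.
- phone: Phone lying on the notebook: leave alone.
- pen: Black pen, 10 mm across: leave alone.
- gauge: The gauge bar itself (see gauge_mid); origin under its centre.
Not all that is in view belongs to the job. Of the things that look like the gauge, the smallest one is meant.

How it is judged:
On the way, in this order (a step that is already met when the one before it is completed fails the run):
1. the gauge bar stands between roller and rail with the gap set to it (x of roller_axis in the frame of rail_face between -0.04 and -0.0373 m and z of gauge_mid in the frame of rail_face below 0.006 m and x of gauge_mid in the frame of rail_face between -0.02 and -0.004 m and y of gauge_mid in the frame of rail_face between -0.035 and 0.032 m), for 0.2 s.
2. the bar has been slid out on the other side with the gap still set (x of roller_axis in the frame of rail_face between -0.04 and -0.0373 m and y of gauge_mid in the frame of rail_face below -0.07 m), for 0.2 s.
At the end, for the whole second after the job is handed in: The gap between roller and rail is the bar's 16 mm, at most 0.7 mm less and 2 mm more; the bar stands upright and at rest in the channel on the far (-y) side of the roller, its middle more than 70 mm past the rail's middle; the lever is at rest (all of step 2 and z of gauge_mid in the frame of rail_face below 0.006 m and x of gauge_mid in the frame of rail_face between -0.02 and -0.004 m and angle between gauge_mid's own z axis and vertical below 0.1 rad and velocity of joint eccentric between -0.02 and 0.02 rad/s and linear speed of gauge below 0.01 m/s); the robot touches nothing.
It fails at once if the gauge bar is lifted out of the channel (more than 10 mm) (z of gauge_mid in the frame of rail_face above 0.011 m).
It fails at once if another thing on the table is moved by more than 30 mm (distance of any of spare_roller, bolt_jar, screwdriver, glasses_case, phone, pen from where it was at the start of the episode above 0.03 m).
It also fails if it takes over 54 s, if anything falls off the work surface, if the arm or the gripper's body presses on something with over 40 N, if the wrist force passes 120 N, or if a joint passes its speed limit or range.

## Robot

A 7-joint arm with a two-finger parallel gripper is mounted at the origin on the work surface. World frame = base frame: x ahead of the robot, y to its left, z up, the work surface at z = 0. Lengths are in m, angles in rad, forces in N, time in s.
With the tool pointing down it reaches from about 0.35 to 0.9 m from the base axis. Payload 8.1 kg.
Tool frame: the origin (TCP) lies on the centre line of the jaws, within the pads' length; the fingertips stand tips_ahead ahead of it and the grasp point (between the pads) lies 11 mm behind it (tips_ahead is the distance from the TCP to the fingertips, in m); z points along the fingers, y is the line along which they close (so a half turn about z gives the same grasp; the last joint's range is limited). The gripper opens to 85 mm and grips with 20 to 120 N. Pads are 22 mm wide; open, the fingers measure 114 mm over their backs; the gripper's body (76 mm by 85 mm) begins 54 mm behind the grasp point. The pads swing forward as they close: fully open they stand 13 mm farther back than shut.
Start: joints at [-1.217, 0.434, 0.025, 1.573, -0.012, 1.134, -0.075], TCP at [0.276, 0.561, 0.239] pointing down, gripper open.
Joint ranges: [-2.62, 2.62], [-0.44, 2.09], [-1.27, 1.32], [0.08, 2.57], [-1.32, 4.46], [0.12, 2], [-2.74, 2.74]. Speed limits (rad/s): [2.22, 2.22, 3.01, 3.01, 3.14, 3.14, 3.14].

## Interface

Orientations are given as a rotation vector (axis times angle).
In Python, from cell import * gives the robot as it stands. The module is installed in compiled form; this text tells all that it offers.
- The arm moves only by the shell command python3 -m handwheel 'ROWS' [FORCE]. ROWS is JSON, a list of rows, each a list of 7 numbers: the shift along the world's x, y, z in cm, then the turn, a rotation vector about the world's x, y, z in degrees, then the opening, from 0 (shut) to 1 (fully open). A call has 1 to 20 rows; each row is the pose to reach, as a shift and turn from the pose commanded when the call began; what a row does not reach only later rows make up. A row lasts 1/10 s, in which the tool goes at most 50 mm and 8.59 degrees, less where a joint would pass 70% of its speed; a pose out of reach is approached as far as the arm can. A call with a gripper value outside its range is refused whole. The fingers move at their own pace and stop on an object; FORCE is the grip in N (left out, the last holds). Time passes only in rows, so rows that repeat a pose let the fingers close. It gives the time, the measured TCP pose, the force, the opening and the grip force at its end, in the units of the state.
- get_obs(): the state, without advancing time (a new reading comes with each control period).
- read_camera(name): name is "side" or "top" or "wrist"; returns a dict with "frame" (384x512x3 uint8, red, green, blue), "fx", "fy", "cx", "cy" (pixels), "rvec" (rotation vector, rad) and "tvec" (3), from world to camera coordinates, as OpenCV has them; the wrist camera has in their place "mount" (4x4, takes a point from camera to tool coordinates, whose origin is the TCP and whose axes are the flange's). Camera axes: x right, y down, z forward; pixel columns grow to the right and rows downward; lengths in m; the calibration is good to about 2 mm. A picture is of the moment at which its call begins: read the wrist's pose just before it. There is no depth.
- close_job(): hands the job in; it is judged then, once.
The state is a dict: "time": time; "joint_positions": joint angles; "qvel": joint speeds; "joint_torque": joint torques, N m; "ee_pos": TCP position; "eef_rot": TCP orientation; "contact_force": force on the tool from outside, world axes, zero at the start; "torque": the same for the moment, N m; "finger_gap": finger opening in m; "gripper_force": force on a finger pad.
Only numpy, scipy, OpenCV 4.12 (cv2) and the standard library are available. Lean on these libraries where they do the work, as an engineer would, in place of code of your own. Each camera call takes 0.05 s, during which the arm holds its last target. There are 200 camera calls.

## Working session

There is one attempt and no reset: what is moved stays moved. The work goes in short steps, Python scripts to look and compute and a shell command to move; the robot and the scene stay as the last step left them, time stands still between calls to the robot, and variables do not carry over. Pictures are saved under pics/ and viewed, at most 10 in all, crops included, and the job is handed in when it is done.

```bash
mkdir -p pics
cat > h.py <<'E'
from cell import *
import numpy as np, cv2
from scipy.spatial.transform import Rotation as R
def cam(n):
    o=get_obs(); c=read_camera(n)
    K=np.array([[c['fx'],0,c['cx']],[0,c['fy'],c['cy']],[0,0,1.]])
    if 'mount' in c:
        T=np.eye(4);T[:3,:3]=R.from_rotvec(o['eef_rot']).as_matrix();T[:3,3]=o['ee_pos'];T=T@np.array(c['mount'])
        Rc,t=T[:3,:3],T[:3,3]
    else:
        Rw=R.from_rotvec(np.ravel(c['rvec'])).as_matrix();Rc=Rw.T;t=-Rc@np.ravel(c['tvec'])
    return c['frame'],K,Rc,t
def ray(C,u,v):
    _,K,Rc,t=C; return t,Rc@np.linalg.inv(K)@[u,v,1]
def onz(C,u,v,z):
    t,d=ray(C,u,v); return t+d*(z-t[2])/d[2]
def proj(C,p):
    _,K,Rc,t=C; q=K@Rc.T@(np.array(p)-t); return q[:2]/q[2]
E
python3 - <<'E'
from h import *
o=get_obs();print(o)
for n in('top','side'):
    C=cam(n);print(n,C[3],C[2][:,2]);np.save(n+'.npy',np.array(C,dtype=object),allow_pickle=True)
    cv2.imwrite(f'pics/{n}.png',cv2.resize(C[0][:,:,::-1],(800,600),interpolation=cv2.INTER_CUBIC))
E
```

```text
{'time': 0.0, 'joint_positions': array([-1.2165816 ,  0.4352314 ,  0.02498988,  1.57409729, -0.01159281,
        1.13397833, -0.07510097]), 'qvel': array([-0.00135312, -0.00115896, -0.00148748,  0.00080569, -0.00125787,
       -0.00175407, -0.00046783]), 'joint_torque': array([-4.54354840e-04, -6.70473576e+01,  1.02534615e+00, -3.16198182e+01,
        1.57097960e-02,  1.25416636e-02, -8.07327410e-06]), 'ee_pos': array([0.27552848, 0.56044823, 0.23852084]), 'eef_rot': array([-7.11421244e-01, -3.05977344e+00,  2.44476263e-03]), 'contact_force': array([ 0.19787078, -0.30915917,  0.5791637 ]), 'torque': array([ 0.02448046, -0.04517342, -0.01306502]), 'gripper_force': 0.0, 'finger_gap': 0.08541757178289548}
top [0.39707701 0.03264133 0.97431672] [ 0.17630586  0.00210815 -0.98433317]
side [0.20418538 1.35483984 0.83360882] [ 0.21832782 -0.8399901  -0.49673896]
```

View pics/top.png

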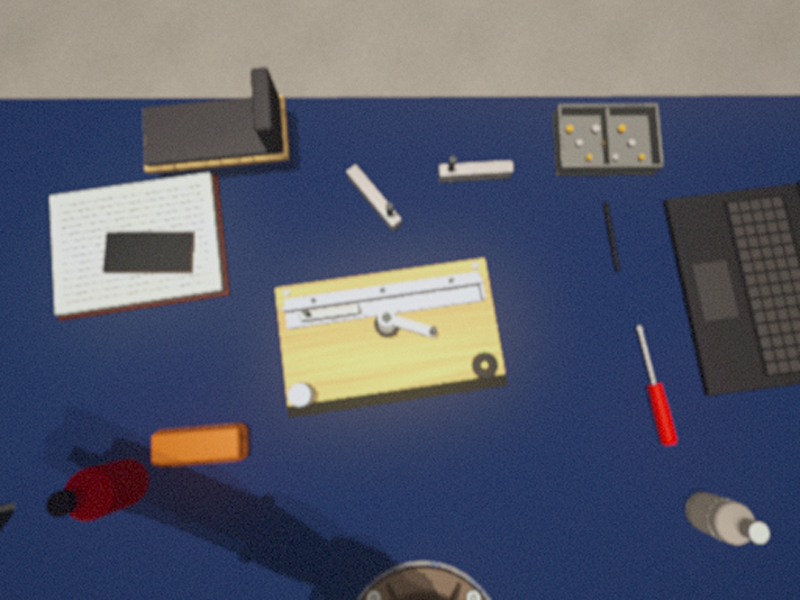

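View pics/side.png

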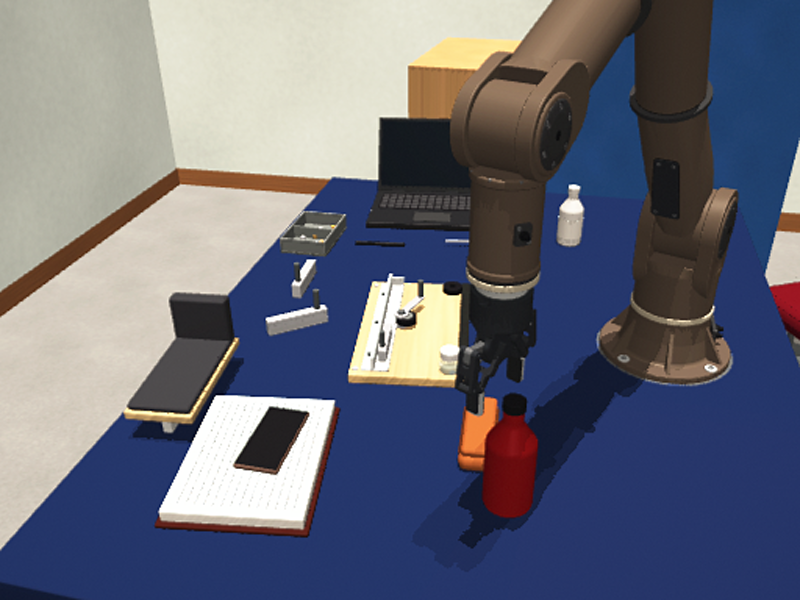

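Top view (800x600 scale): the board spans (275,287), (487,258), (505,378) and (288,405). The rail is on its upper side, the gauge post is at about (306,315), the roller at (387,323) and the lever peg at about (433,331). Two larger decoy bars lie off the board. Next I'll take a rough fix from this view, then a closer wrist look.

Run:
```python
from h import *
C=np.load('top.npy',allow_pickle=True); k=.64
f=C[0].astype(np.uint8); hsv=cv2.cvtColor(f,cv2.COLOR_RGB2HSV)
m=cv2.inRange(hsv,(18,60,150),(35,255,255)); m=cv2.morphologyEx(m,cv2.MORPH_CLOSE,np.ones((25,25)))
c=max(cv2.findContours(m,0,2)[0],key=cv2.contourArea); r=cv2.approxPolyDP(cv2.convexHull(c),6,True)[:,0]
P=np.array([onz(C,*p,.02) for p in r]); print(r,P.round(3))
for n,(u,v),z in(('post',(306,313),.083),('peg',(434,331),.087),('bolt',(387,318),.053)): print(n,onz(C,u*k,v*k,z).round(3))
o=get_obs(); c=read_camera('wrist'); print(np.array(c['mount']).round(3), c['fx'], R.from_rotvec(o['eef_rot']).as_matrix().round(3))
```

```text
[[310 166]
 [322 239]
 [183 258]
 [176 184]] [[ 0.625 -0.111  0.02 ]
 [ 0.428 -0.137  0.02 ]
 [ 0.381  0.227  0.02 ]
 [ 0.577  0.253  0.02 ]]
post [0.523 0.187 0.083]
peg [ 0.493 -0.018  0.087]
bolt [0.519 0.058 0.053]
[[ 0.    -0.955 -0.296  0.075]
 [ 1.     0.    -0.    -0.   ]
 [ 0.    -0.296  0.955 -0.135]
 [ 0.     0.     0.     1.   ]] 301.86292859907866 [[-0.897  0.441 -0.001]
 [ 0.441  0.897 -0.001]
 [-0.    -0.001 -1.   ]]
```

```bash
python3 -m handwheel '[[4,-4,1,0,0,8,0.3],[8,-9,1,0,0,16,0.3],[12,-14,1,0,0,24,0.3],[14,-19,0,0,0,33.7,0.3],[15,-24,0,0,0,33.7,0.3],[16,-29,-1,0,0,33.7,0.3],[17,-34,-2,0,0,33.7,0.3],[17.5,-39,-3,0,0,33.7,0.3],[17.5,-44,-4,0,0,33.7,0.3],[17.5,-48,-4,0,0,33.7,0.3],[17.5,-48,-4,0,0,33.7,0.3],[17.5,-48,-4,0,0,33.7,0.3],[17.5,-48,-4,0,0,33.7,0.3],[17.5,-48,-4,0,0,33.7,0.3]]' 20
python3 - <<'E'
from h import *
C=cam('wrist');np.save('w1.npy',np.array(C,dtype=object),allow_pickle=True)
cv2.imwrite('pics/w1.png',cv2.resize(C[0][:,:,::-1],(800,600),interpolation=cv2.INTER_CUBIC))
print(get_obs()['qvel'].round(3),proj(C,get_obs()['ee_pos']))
E
```

```text
time: 1.55
ee_pos: [0.4507, 0.0822, 0.1994]
eef_rot: [-0.209, 3.134, 0.001]
contact_force: [-0.4, 0.1, 0.0]
finger_gap: 0.0257
gripper_force: 0.0
[-0.005  0.003  0.002 -0.001  0.002  0.001  0.006] [255.56339014 253.27125983]
```

View pics/w1.png

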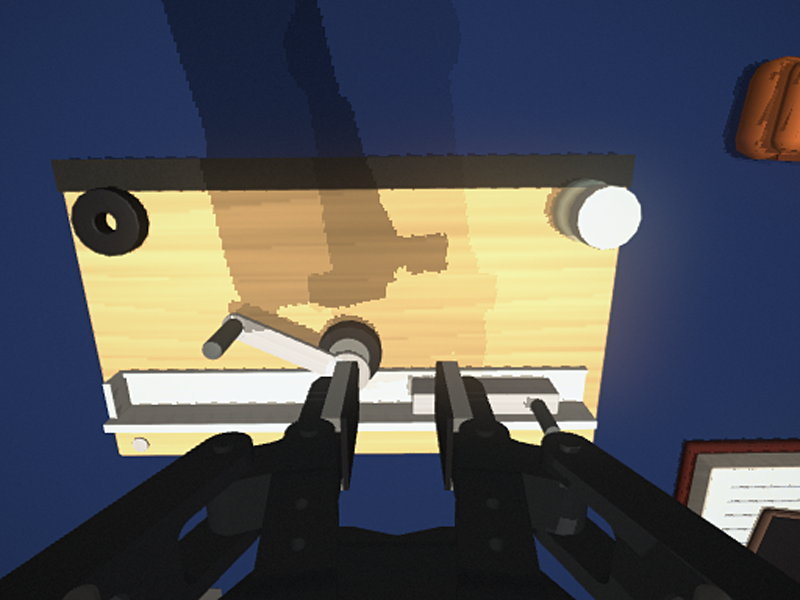

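Wrist view (image down = world +x): the board's near corners are at (65,190) and (620,187). The peg top is at about (213,350) and its base at (235,322). The post runs from its base at (537,402) to its top at about (553,435). The rail's top edge runs at about rows 420-430, and the bolt is at about (350,350).

Run:
```python
from h import *
C=np.load('w1.npy',allow_pickle=True); k=.64
def q(n,u,v,z): p=onz(C,u*k,v*k,z); print(n,p.round(4)); return p
a=q('nearR',65,190,.02);b=q('nearL',620,187,.02);q('farR',118,455,.02);q('farL',592,455,.02)
print('yaw',np.degrees(np.arctan2(-(b-a)[0],(b-a)[1])),np.linalg.norm(b-a))
q('peg',213,350,.087);q('pegbase',233,322,.053);q('postbase',537,402,.049);q('posttop',553,432,.083)
q('bolt',350,352,.053)
im=cv2.cvtColor(C[0].astype(np.uint8),cv2.COLOR_RGB2GRAY)
a_=C[0].astype(np.uint8)[228:300,60:400][:,:,::-1]
cv2.imwrite('pics/w1c.png',cv2.resize(a_,None,fx=2.35,fy=7,interpolation=cv2.INTER_NEAREST))
```

```text
nearR [ 0.4297 -0.1392  0.02  ]
nearL [0.3798 0.2192 0.02  ]
farR [ 0.6302 -0.1132  0.02  ]
farL [0.5813 0.2531 0.02  ]
yaw 7.919878351990228 0.36190599319488487
peg [ 0.498  -0.0174  0.087 ]
pegbase [ 0.4936 -0.0174  0.053 ]
postbase [0.5262 0.1884 0.049 ]
posttop [0.5273 0.1888 0.083 ]
bolt [0.5044 0.0585 0.053 ]
```

View pics/w1c.png

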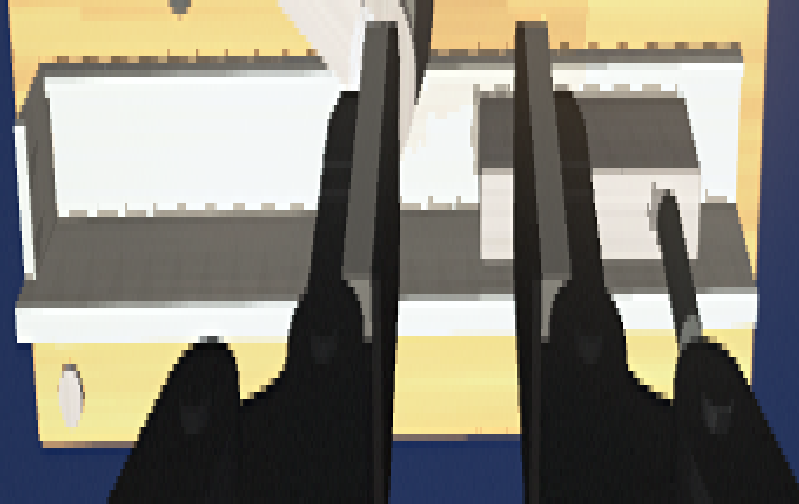

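The crop shows the rail's top front edge running from (20,302) to (752,293). The bar's top face is between (482,170), (697,167) and y=258, the post base is at about (660,205), and its top is hidden near (690,330).

```bash
cat > pose.py <<'E'
from h import *
C=np.load('w1.npy',allow_pickle=True)
def q(x,y,z): return onz(C,60+x/2.35,228+y/7,z)
a=q(20,302,.05);b=q(752,293,.05);d=(b-a)/np.linalg.norm(b-a)
ey=d;ex=np.array([d[1],-d[0],0]);mid=(a+b)/2
E
python3 - <<'E'
from pose import *
print('rail len',np.linalg.norm(b-a),'yaw',np.degrees(np.arctan2(-d[0],d[1])),'mid',mid)
F=lambda p:np.round([(p-mid)@ex*1e3,(p-mid)@ey*1e3],1)
for n,p in dict(bn1=q(482,170,.049),bn2=q(697,167,.049),bf1=q(482,258,.049),bf2=q(697,258,.049),postb=q(660,210,.049),postt=q(690,322,.083),peg=onz(C,213*.64,350*.64,.087),pegb=onz(C,233*.64,322*.64,.053),nearR=onz(C,65*.64,190*.64,.02),nearL=onz(C,620*.64,187*.64,.02),farR=q(40,443,.02)).items(): print(n,p.round(4),F(p))
E
```

```text
rail len 0.33533715874640796 yaw 7.865351603629273 mid [0.5583712  0.06404661 0.05      ]
bn1 [0.5314 0.1046 0.049 ] [-21.2  43.9]
bn2 [0.5181 0.2006 0.049 ] [-21.2 140.8]
bf1 [0.5463 0.1068 0.049 ] [-6.1 44. ]
bf2 [0.5333 0.2042 0.049 ] [ -5.6 142.3]
postb [0.5274 0.1856 0.049 ] [-14.  124.7]
postt [0.5247 0.1879 0.083 ] [-16.4 127.3]
peg [ 0.498  -0.0174  0.087 ] [-71.  -72.4]
pegb [ 0.4936 -0.0174  0.053 ] [-75.3 -71.8]
nearR [ 0.4297 -0.1392  0.02  ] [-155.3 -183.8]
nearL [0.3798 0.2192 0.02  ] [-155.6  178.1]
farR [ 0.6301 -0.1114  0.02  ] [  47.  -183.6]
```

Everything agrees: rail length 335 of 340 mm, peg radius 80 mm, lever at about 0.1 rad. The bar's middle is at about y=+93 and the post at about (-14,+127). I'll straddle the post first.

```bash
python3 -m handwheel '[[3,4,-2,0,0,0.4,0.3],[5.5,8,-4,0,0,0.4,0.3],[7.6,10.6,-6,0,0,0.4,0.3],[7.6,10.6,-6,0,0,0.4,0.3],[7.6,10.6,-9,0,0,0.4,0.3],[7.6,10.6,-11,0,0,0.4,0.3],[7.6,10.6,-12.5,0,0,0.4,0.3],[7.6,10.6,-13.1,0,0,0.4,0.3],[7.6,10.6,-13.1,0,0,0.4,0.3],[7.6,10.6,-13.1,0,0,0.4,0.3]]'
python3 - <<'E'
from h import *
C=cam('wrist')
cv2.imwrite('pics/w2.png',cv2.resize(C[0][:,:,::-1],(800,600),interpolation=cv2.INTER_CUBIC))
E
```

```text
time: 2.6
ee_pos: [0.527, 0.1875, 0.069]
eef_rot: [-0.218, 3.133, 0.001]
contact_force: [-0.8, 0.8, -0.4]
finger_gap: 0.0257
gripper_force: 0.0
```

View pics/w2.png

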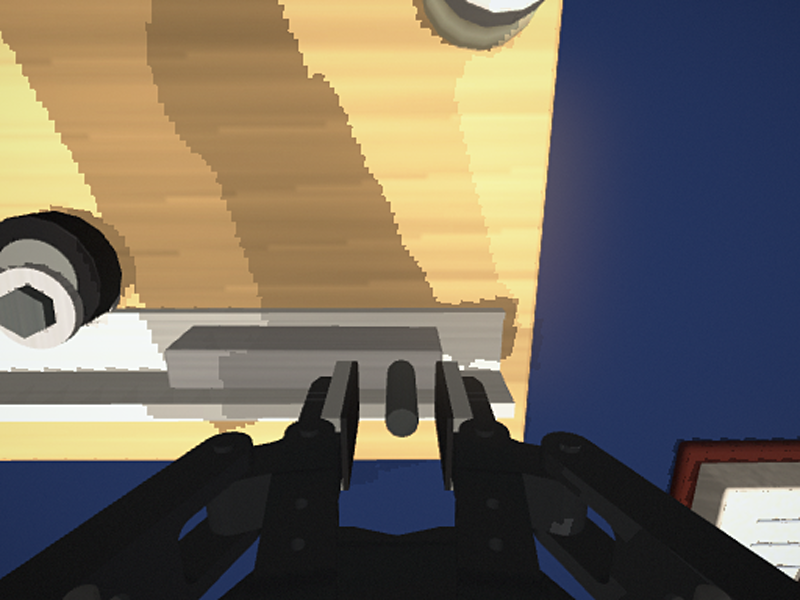

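The post, at (401,400), stands centred between the pads, and nothing is touching. Now I'll slide the bar.

```bash
python3 -m handwheel '[[0.08,-0.6,0,0,0,0,0.3],[0.16,-1.2,0,0,0,0,0.3],[0.25,-1.8,0,0,0,0,0.3],[0.33,-2.4,0,0,0,0,0.3],[0.42,-3.0,0,0,0,0,0.3],[0.5,-3.6,0,0,0,0,0.3],[0.58,-4.2,0,0,0,0,0.3],[0.66,-4.8,0,0,0,0,0.3],[0.75,-5.4,0,0,0,0,0.3],[0.83,-6.0,0,0,0,0,0.3],[0.91,-6.6,0,0,0,0,0.3],[1.0,-7.2,0,0,0,0,0.3],[1.08,-7.8,0,0,0,0,0.3],[1.16,-8.4,0,0,0,0,0.3],[1.24,-9.0,0,0,0,0,0.3],[1.33,-9.6,0,0,0,0,0.3],[1.41,-10.2,0,0,0,0,0.3],[1.41,-10.2,0,0,0,0,0.3],[1.41,-10.2,0,0,0,0,0.3]]'
python3 - <<'E'
from h import *
C=cam('wrist');np.save('w3.npy',np.array(C,dtype=object),allow_pickle=True)
cv2.imwrite('pics/w3.png',cv2.resize(C[0][:,:,::-1],(800,600),interpolation=cv2.INTER_CUBIC))
E
```

```text
time: 4.55
ee_pos: [0.5405, 0.0839, 0.068]
eef_rot: [0.215, -3.133, 0.001]
contact_force: [0.5, -0.0, -0.2]
finger_gap: 0.0252
gripper_force: 0.0
```

View pics/w3.png

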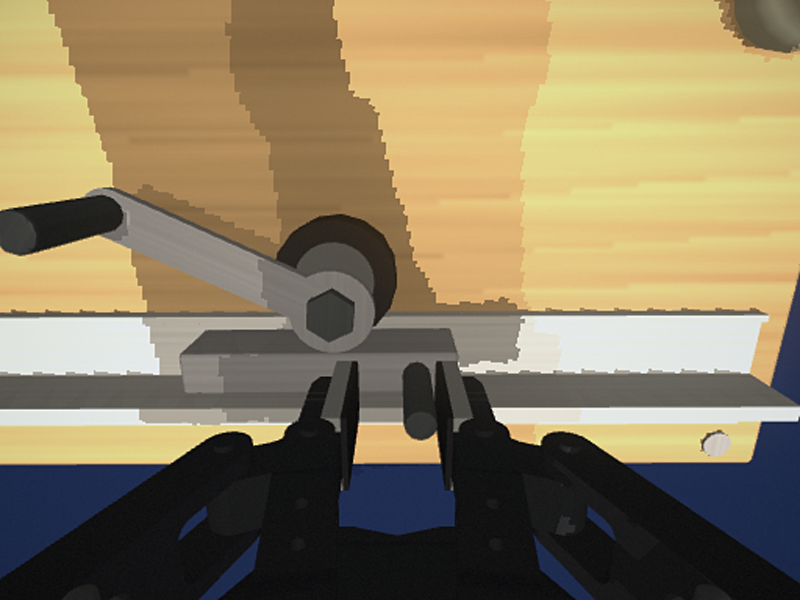

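The bar now stands beside the roller: it spans x 180-457 with the bolt at (331,315). The peg top is at about (18,232). I'll work out the pivot and peg, and the approach pose.

Run:
```python
from pose import *
F=lambda p:np.round([(p-mid)@ex*1e3,(p-mid)@ey*1e3],1)
D=np.load('w3.npy',allow_pickle=True)
Q=lambda u,v,z:onz(D,u*.64,v*.64,z)
piv=Q(331,315,.053)
for n,p in dict(piv=piv,peg=Q(18,232,.087),pegb=Q(103,212,.053),railL=Q(0,408,.05),railR=Q(798,405,.05),bar1=Q(180,354,.049),bar2=Q(457,354,.049),far=Q(185,393,.049)).items(): print(n,p.round(4),F(p))
# nominal: pivot rail frame (-37,0)
pv=mid+ex*-.037; print('pv nominal',pv.round(4))
t=get_obs()['ee_pos']
for q in (0.1,):
  A=np.radians(249)-q
  pg=pv+.08*(np.cos(A)*ex+np.sin(A)*ey); print('peg nominal',pg.round(4))
```

```text
piv [0.5217 0.0582 0.053 ] [-37.1  -0.7]
peg [ 0.4981 -0.0173  0.087 ] [-70.9 -72.3]
pegb [ 0.4972 -0.0165  0.053 ] [-71.6 -71.4]
railL [ 0.5756 -0.0589  0.05  ] [   0.2 -124.2]
railR [0.5342 0.2305 0.05  ] [ -1.2 168.2]
bar1 [0.5452 0.006  0.049 ] [-21.  -55.7]
bar2 [0.5317 0.1036 0.049 ] [-21.   42.9]
far [0.5606 0.0079 0.049 ] [ -5.4 -55.9]
pv nominal [0.5217 0.059  0.05  ]
peg nominal [ 0.4959 -0.0167  0.05  ]
```

```bash
python3 -m handwheel '[[-0.07,0.5,0,0,0,0,0.3],[-0.07,0.5,2.5,0,0,0,0.3],[-0.07,0.5,5,0,0,8,0.3],[-1,-2,5,0,0,16,0.3],[-2,-5,5,0,0,24,0.3],[-3,-8,5,0,0,32,0.3],[-4.24,-10.1,5,0,0,40,0.3],[-4.24,-10.1,5,0,0,48,0.3],[-4.24,-10.1,5,0,0,56,0.3],[-4.24,-10.1,5,0,0,64,0.3],[-4.24,-10.1,5,0,0,64,0.3],[-4.24,-10.1,5,0,0,64,0.3],[-4.24,-10.1,3,0,0,64,0.3],[-4.24,-10.1,1.2,0,0,64,0.3],[-4.24,-10.1,0,0,0,64,0.3],[-4.24,-10.1,0,0,0,64,0.3],[-4.24,-10.1,0,0,0,64,0.3]]'
python3 - <<'E'
from h import *
C=cam('wrist');np.save('w4.npy',np.array(C,dtype=object),allow_pickle=True)
cv2.imwrite('pics/w4.png',cv2.resize(C[0][:,:,::-1],(800,600),interpolation=cv2.INTER_CUBIC))
o=get_obs();print(o['contact_force'],o['torque'],o['joint_positions'].round(2))
p=np.array([.5217,.0585])
for q in range(4,92,6):   # TCP leads the peg by 6.85mm along tangent
    A=np.radians(256.9-q); r=np.array([np.cos(A),np.sin(A)]); tg=np.array([r[1],-r[0]])
    print(q,((p+.0795*r+.00685*tg-[.4981,-.0172])*100).round(2))
E
```

```text
time: 6.3
ee_pos: [0.4984, -0.0159, 0.0685]
eef_rot: [1.844, -2.543, -0.0]
contact_force: [-0.0, -0.1, 0.2]
finger_gap: 0.0256
gripper_force: 0.0
[ 1.2747922  -0.04252687 -0.20004389] [-0.03389203 -0.00537969 -0.0087075 ] [ 0.08  0.47 -0.21  2.05  0.16  0.64  2.6 ]
4 [-0.63  0.17]
10 [-1.39  0.53]
16 [-2.1   0.96]
22 [-2.77  1.46]
28 [-3.38  2.03]
34 [-3.93  2.66]
40 [-4.41  3.34]
46 [-4.81  4.08]
52 [-5.14  4.84]
58 [-5.38  5.64]
64 [-5.54  6.46]
70 [-5.61  7.29]
76 [-5.6   8.13]
82 [-5.5   8.96]
88 [-5.31  9.77]
```

View pics/w4.png

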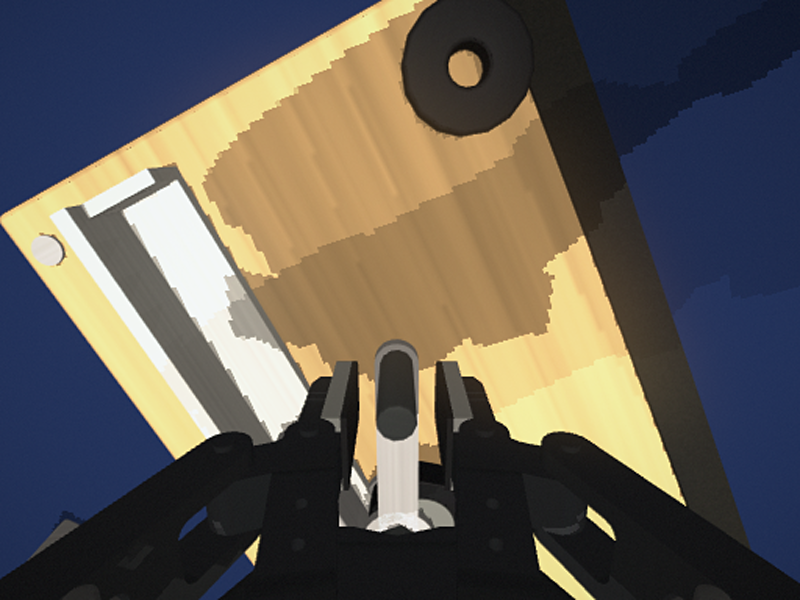

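The peg, at (397,400), is centred between the pads with the lever along the tool. I'll swing it clockwise to about 64°.

```bash
python3 -m handwheel '[[-0.63,0.17,0,0,0,0,0.3],[-1.39,0.53,0,0,0,-6,0.3],[-2.1,0.96,0,0,0,-12,0.3],[-2.77,1.46,0,0,0,-18,0.3],[-3.38,2.03,0,0,0,-24,0.3],[-3.93,2.66,0,0,0,-30,0.3],[-4.41,3.34,0,0,0,-36,0.3],[-4.81,4.08,0,0,0,-42,0.3],[-5.14,4.84,0,0,0,-48,0.3],[-5.38,5.64,0,0,0,-54,0.3],[-5.54,6.46,0,0,0,-60,0.3],[-5.54,6.46,0,0,0,-60,0.3],[-5.54,6.46,0,0,0,-60,0.3]]'
python3 - <<'E'
from h import *
o=get_obs();print(o['contact_force'],o['torque'],o['ee_pos'])
E
```

```text
time: 7.65
ee_pos: [0.4429, 0.0486, 0.0687]
eef_rot: [-0.332, 3.124, 0.0]
contact_force: [-0.0, 1.1, -0.6]
finger_gap: 0.0257
gripper_force: 0.0
[-0.04096915  1.05601986 -0.55914041] [-0.03787589 -0.03701356 -0.06518655] [0.4429103  0.04861337 0.06869964]
```

```bash
python3 -m handwheel '[[-0.03,0.2,0,0,0,-1.5,0.3],[-0.05,0.41,0,0,0,-3,0.3],[-0.06,0.62,0,0,0,-4.5,0.3],[-0.07,0.83,0,0,0,-6,0.3],[-0.07,0.83,0,0,0,-6,0.3]]'
python3 - <<'E'
from h import *
C=cam('wrist');np.save('w5.npy',np.array(C,dtype=object),allow_pickle=True)
cv2.imwrite('pics/w5.png',cv2.resize(C[0][:,:,::-1],(800,600),interpolation=cv2.INTER_CUBIC))
for i in range(4): read_camera('side'); o=get_obs(); print(o['contact_force'].round(2),o['torque'].round(3))
E
```

```text
time: 8.15
ee_pos: [0.4422, 0.0571, 0.0683]
eef_rot: [0.161, -3.137, -0.0]
contact_force: [-0.2, 1.0, 0.7]
finger_gap: 0.0256
gripper_force: 0.0
[ 0.73 -0.2   0.05] [0.023 0.008 0.006]
[0.32 0.4  0.06] [-0.029 -0.008  0.085]
[-0.93 -0.11  0.54] [-0.03  -0.006 -0.02 ]
[-0.29 -0.11 -0.24] [-0.028 -0.046 -0.019]
```

View pics/w5.png

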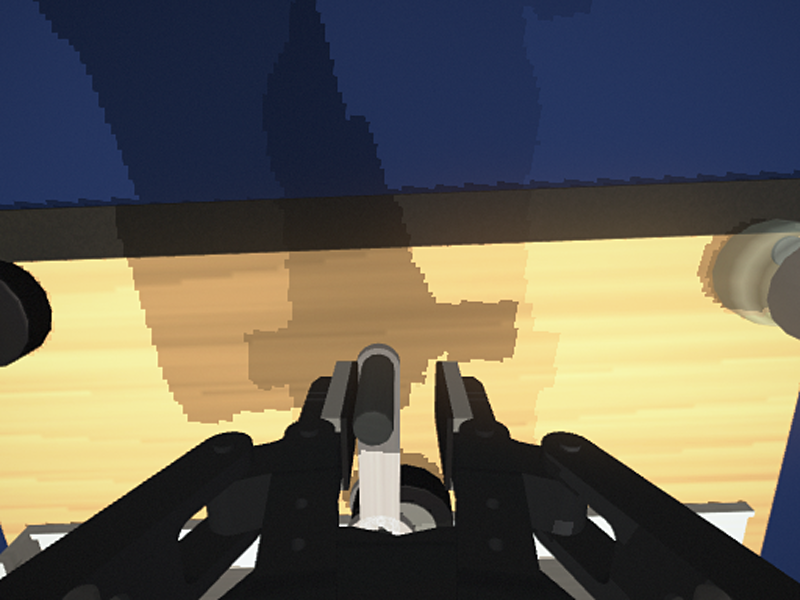

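The lever follows, with the peg at (376,400) against the trailing pad and no load yet. Now small feeling steps.

```bash
cat > f.py <<'E'
from h import *
O=[]
for i in range(4): read_camera('side'); O.append(get_obs())
m=lambda k:np.mean([o[k] for o in O],0)
p=m('ee_pos'); print('F',m('contact_force').round(2),'T',m('torque').round(3),'tcp',p.round(4),'ang',R.from_rotvec(O[-1]['eef_rot']).as_matrix()[:2,1].round(3))
E
python3 -m handwheel '[[0,0.14,0,0,0,-1,0.3],[0,0.28,0,0,0,-2,0.3],[0,0.42,0,0,0,-3,0.3],[0,0.42,0,0,0,-3,0.3]]'|grep -E 'pos|force'; python3 f.py
python3 -m handwheel '[[0,0.14,0,0,0,-1,0.3],[0.01,0.28,0,0,0,-2,0.3],[0.01,0.28,0,0,0,-2,0.3]]'|grep -E 'pos|force'; python3 f.py
```

```text
ee_pos: [0.4423, 0.0613, 0.0683]
contact_force: [0.5, -0.3, -1.1]
gripper_force: 0.1
F [ 0.29 -0.32 -0.07] T [-0.005  0.01   0.004] tcp [0.4423 0.0612 0.0683] ang [-0.051  0.999]
ee_pos: [0.4424, 0.064, 0.0683]
contact_force: [-0.8, -0.6, 0.8]
gripper_force: 0.1
F [-0.37 -0.15  0.22] T [-0.01  -0.011  0.002] tcp [0.4424 0.064  0.0683] ang [-0.016  1.   ]
```

```bash
python3 -m handwheel '[[0.01,0.1,0,0,0,-0.75,0.3],[0.02,0.2,0,0,0,-1.5,0.3],[0.02,0.2,0,0,0,-1.5,0.3]]'|grep -E 'pos|force'; python3 f.py
python3 -m handwheel '[[0.01,0.1,0,0,0,-0.75,0.3],[0.02,0.2,0,0,0,-1.5,0.3],[0.02,0.2,0,0,0,-1.5,0.3]]'|grep -E 'pos|force'; python3 f.py
```

```text
ee_pos: [0.4425, 0.0659, 0.0683]
contact_force: [0.3, -0.0, 0.5]
gripper_force: 0.3
F [-0.66 -0.57  0.4 ] T [-0.122  0.018  0.007] tcp [0.4425 0.0659 0.0683] ang [0.01 1.  ]
ee_pos: [0.4428, 0.068, 0.0683]
contact_force: [-0.6, -0.2, 0.5]
gripper_force: 0.3
F [-0.12 -0.59  0.19] T [-0.063  0.07   0.021] tcp [0.4428 0.0679 0.0683] ang [0.036 0.999]
```

```bash
python3 -m handwheel '[[0.01,0.1,0,0,0,-0.75,0.3],[0.02,0.2,0,0,0,-1.5,0.3],[0.02,0.2,0,0,0,-1.5,0.3]]'|grep -E 'pos|force'; python3 f.py
python3 -m handwheel '[[0.01,0.07,0,0,0,-0.5,0.3],[0.02,0.14,0,0,0,-1,0.3],[0.02,0.14,0,0,0,-1,0.3]]'|grep -E 'pos|force'; python3 f.py
```

```text
ee_pos: [0.4431, 0.0699, 0.0683]
contact_force: [0.4, -1.3, 0.1]
gripper_force: 0.3
F [ 0.1  -0.5  -0.25] T [-0.113 -0.021  0.004] tcp [0.443  0.0699 0.0683] ang [0.062 0.998]
ee_pos: [0.4432, 0.0711, 0.0683]
contact_force: [0.5, -1.4, -0.5]
gripper_force: 0.9
F [ 0.5  -1.79 -0.03] T [-0.429 -0.073 -0.007] tcp [0.4432 0.0711 0.0683] ang [0.08  0.997]
```

The force rises sharply at this step (Fy -0.5 → -1.8 N), so the roller has met the bar at about 80°, against 84° predicted. I'll back off, lift, and straddle the post again.

```bash
python3 -m handwheel '[[0,-0.4,0,0,0,0,0.3],[0,-0.65,0,0,0,0,0.3],[0,-0.65,0,0,0,0,0.3],[0,-0.65,2.5,0,0,0,0.3],[0,-0.65,5,0,0,0,0.3],[3,0,5,0,0,6,0.3],[6.5,1,5,0,0,12.5,0.3],[10.3,2,5,0,0,12.5,0.3],[10.3,2,5,0,0,12.5,0.3],[10.3,2,5,0,0,12.5,0.3],[10.3,2,2.5,0,0,12.5,0.3],[10.3,2,0.8,0,0,12.5,0.3],[10.3,2,0,0,0,12.5,0.3],[10.3,2,0,0,0,12.5,0.3],[10.3,2,0,0,0,12.5,0.3]]'
python3 - <<'E'
from h import *
C=cam('wrist');np.save('w6.npy',np.array(C,dtype=object),allow_pickle=True)
cv2.imwrite('pics/w6.png',cv2.resize(C[0][:,:,::-1],(800,600),interpolation=cv2.INTER_CUBIC))
E
```

```text
time: 13.0
ee_pos: [0.5461, 0.0911, 0.0689]
eef_rot: [-0.217, 3.134, 0.0]
contact_force: [-0.4, 0.0, 0.6]
finger_gap: 0.0255
gripper_force: 0.0
```

View pics/w6.png

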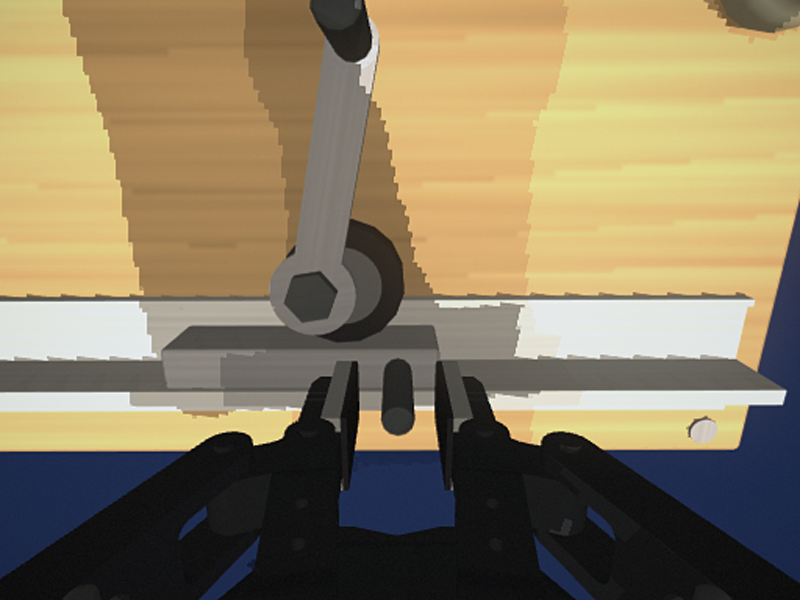

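The bar is flush to the rail with the roller against it, and the post at (398,395) is centred in the jaws. I'll slide it through.

```bash
python3 -m handwheel '[[0.07,-0.5,0,0,0,0,0.3],[0.14,-1,0,0,0,0,0.3],[0.21,-1.5,0,0,0,0,0.3],[0.28,-2,0,0,0,0,0.3]]'; python3 f.py
python3 -m handwheel '[[0.07,-0.5,0,0,0,0,0.3],[0.14,-1,0,0,0,0,0.3],[0.21,-1.5,0,0,0,0,0.3],[0.28,-2,0,0,0,0,0.3],[0.34,-2.5,0,0,0,0,0.3],[0.41,-3,0,0,0,0,0.3],[0.48,-3.5,0,0,0,0,0.3],[0.55,-4,0,0,0,0,0.3],[0.62,-4.5,0,0,0,0,0.3],[0.69,-5,0,0,0,0,0.3],[0.76,-5.5,0,0,0,0,0.3],[0.83,-6,0,0,0,0,0.3],[0.9,-6.5,0,0,0,0,0.3],[0.97,-7,0,0,0,0,0.3],[0.97,-7,0,0,0,0,0.3],[0.97,-7,0,0,0,0,0.3],[0.97,-7,0,0,0,0,0.3]]'; python3 f.py
```

```text
time: 13.45
ee_pos: [0.5492, 0.0731, 0.069]
eef_rot: [-0.219, 3.133, 0.004]
contact_force: [-2.4, 8.6, 3.9]
finger_gap: 0.0254
gripper_force: 4.0
F [-1.03  4.45  3.7 ] T [1.092 0.286 0.014] tcp [0.5494 0.072  0.069 ] ang [-0.138  0.99 ]
time: 15.35
ee_pos: [0.5584, 0.0007, 0.0681]
eef_rot: [0.216, -3.134, 0.001]
contact_force: [0.6, 0.1, -0.0]
finger_gap: 0.0256
gripper_force: 0.0
F [ 0.19 -0.06 -0.02] T [ 0.005  0.002 -0.017] tcp [0.5585 0.001  0.0682] ang [-0.138  0.99 ]
```

```bash
python3 -m handwheel '[[-0.1,0.7,0,0,0,0,0.3],[-0.1,0.7,0,0,0,0,0.3],[-0.1,0.7,3,0,0,0,0.3],[-0.1,0.7,6,0,0,0,0.3],[-2,3,9,0,0,0,0.3],[-4,5,11,0,0,0,0.3],[-4,5,11,0,0,0,0.3],[-4,5,11,0,0,0,0.3],[-4,5,11,0,0,0,0.3]]'
python3 - <<'E'
from h import *
C=cam('wrist');np.save('w7.npy',np.array(C,dtype=object),allow_pickle=True)
cv2.imwrite('pics/w7.png',cv2.resize(C[0][:,:,::-1],(800,600),interpolation=cv2.INTER_CUBIC))
E
```

```text
time: 16.45
ee_pos: [0.5188, 0.0505, 0.1777]
eef_rot: [0.216, -3.134, 0.001]
contact_force: [1.1, 0.4, -0.5]
finger_gap: 0.0257
gripper_force: 0.0
```

View pics/w7.png

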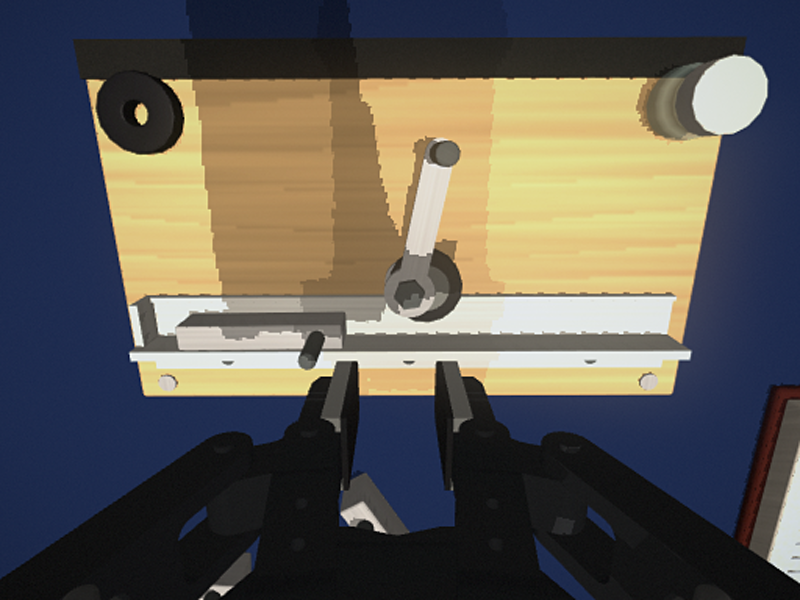

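The bar stands in the channel left of the roller (x 177-345), with the bolt at (410,292) and the peg top at (444,153). I'll check the lever angle against contact, then hand in.

Run:
```python
from pose import *
F=lambda p:np.round([(p-mid)@ex*1e3,(p-mid)@ey*1e3],1)
D=np.load('w7.npy',allow_pickle=True);Q=lambda u,v,z:onz(D,u*.64,v*.64,z)
p=F(Q(444,153,.087));v=F(Q(410,292,.053))
print(p,v,'q',249-np.degrees(np.arctan2(p[1]+.5,p[0]+37))%360, 'bar',F(Q(177,329,.049)),F(Q(345,329,.049)))
# peg from push contact: TCP minus 6.85 mm lead
t=np.array([.4432,.0711,.05])-.00685*np.array([.08,.997,0]);c=F(t);print('contact peg',c,'q',249-np.degrees(np.arctan2(c[1]+.5,c[0]+37))%360)
```

```text
[-115.1   13. ] [-38.4  -0.9] q 78.80697219044319 bar [ -13.9 -140.1] [-14.  -39.5]
contact peg [-114.6   16.1] q 81.07458605883008
```

```bash
python3 -c "
from cell import *
print(close_job())"
```

```text
the job is handed in; nothing more can be done
None
```

The job is handed in, with no verdict shown. The roller was set until I felt it meet the bar (lever at about 80°, estimated gap 16 to 16.5 mm), and the bar now stands in the channel about 90 mm past the rail's middle on the far side.

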